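Replace the used-up spice jar at the back of the tray

TASK

The small dark-capped jar at the back of the spice tray is used up: swap it for the fresh spice jar standing apart on the worktop. First move the pepper mill and the tall red-capped jar that stand in front of it onto the chopping board, then take the small jar to the centre of the white coaster and stand the fresh jar exactly in the small jar's old place; only then put the mill and the tall jar back, each just where it stood before. Keep everything upright, release each thing, and leave the onion, the tin and the glass alone.

Things in the scene. Friction and masses are not known exactly. Their poses are not given: they have to be found in the camera images.
- spice_tray: Fixed tray of dark wood, 150 x 200 mm: floor top 10 mm, 8 mm wide rim 24 mm above the worktop. Three flush cork discs, 68 mm across, mark its places. Origin: on the worktop under the centre of the back place; x to the tray's back, y to its left. Front places at (-55, +50) and (-55, -50) mm. Tray spans x -105 to +45, y -100 to +100 mm.
- side_board: Fixed chopping board of lighter wood, 220 (its x) x 130 (its y) x 12 mm thick, with a small dark hanging hole mark near one end: the side area. Empty at the start. Origin: centre of its underside on the worktop; its top is 12 mm above that. Room for both tall things, one at x = -55 mm, one at x = +55 mm.
- coaster: Fixed round white ceramic coaster, 92 mm across, 6 mm thick, empty at the start. Origin: centre of its underside on the worktop.
- mill: Pepper mill of dark wood, 150 mm tall with a small knob on top; body at most 58 mm wide, head about 49 mm wide from 109 to 139 mm above the foot; rigid, about 0.18 kg. Stands on one of the two front places of the tray. Origin: centre of its foot; z up.
- tall_jar: Tall round jar with red cap, 120 mm tall, 56 mm in diameter, cap 53 mm wide from 98 to 120 mm above the foot; cap fixed, about 0.2 kg. Stands on the other front place of the tray. Origin: centre of its foot; z up.
- small_jar: Small round jar with black cap, 70 mm tall, 42 mm in diameter, cap 40 mm wide from 59 mm up; cap fixed, about 0.1 kg. Stands on the back place of the tray. Origin: centre of its foot; z up.
- fresh_jar: Fresh spice jar, clear and yellowish with an orange-red cap, 98 mm tall, 44 mm in diameter, cap 44 mm wide from 78 mm up; cap fixed, about 0.11 kg. Stands alone on the worktop at the far left or the far right. Origin: centre of its foot; z up.
- onion: Bystander: loose purple onion, 84 mm wide, 82 mm tall, on the worktop at the end where the fresh jar is not. Origin: centre of its underside.
- bean_tin: Bystander: loose low tin, 75 mm in diameter, 58 mm tall, behind the work on the right, near the wall cabinet, which hangs overhead beyond about x = 0.62 m, from 0.52 m above the worktop (keep the wrist clear of it). Origin: centre of its underside.
- glass: Bystander: loose clear drinking glass, 76 mm in diameter, 86 mm tall, behind the work on the left. Origin: centre of its underside.
There are look-alikes about, which are no part of the job. What is shaped like the small_jar but blue or turquoise is not meant.

How it is judged (in metres and radians):
On the way, in this order (a step that is already met when the one before it is completed fails the run):
1. the pepper mill and the tall jar both stand on the chopping board while the small jar is still in its place (x of mill in the frame of side_board between -0.095 and 0.095 m and y of mill in the frame of side_board between -0.055 and 0.055 m and height (world z) of mill between 0.006 and 0.018 m and angle between each of mill, tall_jar's own z axis and vertical below 0.12 rad and x of tall_jar in the frame of side_board between -0.095 and 0.095 m and y of tall_jar in the frame of side_board between -0.055 and 0.055 m and height (world z) of tall_jar between 0.006 and 0.018 m and distance of small_jar from where it was at the start of the episode below 0.02 m and linear speed of each of mill, tall_jar, small_jar, fresh_jar below 0.05 m/s), for 0.2 s.
2. the small jar stands on the coaster, the mill and the tall jar still on the board (horizontal distance between small_jar and coaster below 0.015 m and height (world z) of small_jar below 0.012 m and angle between each of small_jar, mill, tall_jar's own z axis and vertical below 0.12 rad and x of mill in the frame of side_board between -0.095 and 0.095 m and y of mill in the frame of side_board between -0.055 and 0.055 m and height (world z) of mill between 0.006 and 0.018 m and x of tall_jar in the frame of side_board between -0.095 and 0.095 m and y of tall_jar in the frame of side_board between -0.055 and 0.055 m and height (world z) of tall_jar between 0.006 and 0.018 m and linear speed of each of mill, tall_jar, small_jar, fresh_jar below 0.05 m/s), for 0.2 s.
3. the fresh jar stands on the back place of the tray, the mill and the tall jar still on the board (horizontal distance between fresh_jar and spice_tray below 0.012 m and height (world z) of fresh_jar between 0.004 and 0.016 m and angle between each of fresh_jar, mill, tall_jar's own z axis and vertical below 0.12 rad and x of mill in the frame of side_board between -0.095 and 0.095 m and y of mill in the frame of side_board between -0.055 and 0.055 m and height (world z) of mill between 0.006 and 0.018 m and x of tall_jar in the frame of side_board between -0.095 and 0.095 m and y of tall_jar in the frame of side_board between -0.055 and 0.055 m and height (world z) of tall_jar between 0.006 and 0.018 m and linear speed of each of mill, tall_jar, small_jar, fresh_jar below 0.05 m/s), for 0.2 s.
At the end, for the whole second after the job is handed in: The small jar stands upright on the coaster within 15 mm of its centre; the fresh jar stands upright on the back place of the tray within 12 mm of its centre; the pepper mill and the tall jar each stand upright within 14 mm of where each stood at the start; all at rest (horizontal distance between small_jar and coaster below 0.015 m and height (world z) of small_jar below 0.012 m and angle between each of small_jar, fresh_jar, mill, tall_jar's own z axis and vertical below 0.12 rad and horizontal distance between fresh_jar and spice_tray below 0.012 m and height (world z) of fresh_jar between 0.004 and 0.016 m and distance of each of mill, tall_jar from where it was at the start of the episode below 0.014 m and linear speed of each of mill, tall_jar, small_jar, fresh_jar below 0.02 m/s); the robot touches nothing.
It fails at once if the mill or a jar is tipped by more than about 30 degrees (angle between any of mill, tall_jar, small_jar, fresh_jar's own z axis and vertical above 0.52 rad).
It fails at once if the onion, the tin or the glass is moved by more than 25 mm (distance of any of onion, bean_tin, glass from where it was at the start of the episode above 0.025 m).
It also fails if it takes over 138 s, if anything falls off the work surface, if the arm or the gripper's body presses on something with over 40 N, if the wrist force passes 120 N, or if a joint passes its speed limit or range.

ROBOT

A 6-joint arm with a two-finger parallel gripper is mounted at the origin on a cart in front of the work surface, level with it; the furniture and walls round the work are solid. World frame = base frame: x ahead of the robot, y to its left, z up, the work surface at z = 0. Lengths are in mm, angles in rad, forces in N, time in s.
With the tool pointing down it reaches from about 275 to 1000 mm from the base axis. Payload 8.4 kg.
Tool frame: the origin (TCP) lies on the centre line of the jaws, within the pads' length; the fingertips stand 25 mm ahead of it and the grasp point (between the pads) lies 6 mm ahead of it; z points along the fingers, y is the line along which they close (so a half turn about z gives the same grasp; the last joint's range is limited). The gripper opens to 85 mm and grips with 20 to 120 N. Pads are 22 mm wide; open, the fingers measure 114 mm over their backs; the gripper's body (76 mm by 85 mm) begins 54 mm behind the grasp point. The pads swing forward as they close: fully open they stand 13 mm farther back than shut.
Start: joints at [1.1, 0.353, 1.633, -0, 1.155, -0.002], TCP at [282.384, 557.573, 256.281] pointing down, gripper open.
Joint ranges: [-2.63, 2.63], [-0.92, 2.1], [0.06, 2.66], [-1.3, 4.44], [0, 2.69], [-3.02, 3.02]. Speed limits (rad/s): [2.22, 2.22, 2.79, 3.14, 3.14, 3.14].

INTERFACE

Orientations are given as [roll, pitch, yaw] about the fixed x, y, z axes, in that order (R = Rz(yaw) Ry(pitch) Rx(roll)).
In Python, from rig import r gives the robot as it stands.
- The arm moves only by the shell command python3 -m jog 'ROWS' [FORCE]. ROWS is JSON, a list of rows, each a list of 3 entries, a list of its own where there are three numbers: the turn, a rotation vector about the tool's x, y, z in rad, then the shift along the tool's x, y, z in m, then the opening, from -1 (shut) to 1 (fully open). In form: [[[rx, ry, rz], [x, y, z], gripper], ...]. A call has 1 to 12 rows; each row shifts and turns the commanded pose from where the row before left it, along the tool's axes as they then stand; what a row does not reach is not made up. A row lasts 1/10 s, in which the tool goes at most 50 mm and 8.59 degrees, less where a joint would pass 70% of its speed; a pose out of reach is approached as far as the arm can. A call with a gripper value outside its range is refused whole. The fingers move at their own pace and stop on an object; FORCE is the grip in N (left out, the last holds). Time passes only in rows, so rows that do not move let the fingers close. It gives the time, the measured TCP pose, the force, the opening and the grip force at its end, in the units of the state.
- r.sense(): the state, without advancing time (a new reading comes with each control period).
- r.grab_frame(name): name is "scene" or "side" or "wrist"; returns the picture (480x640x3 uint8, red, green, blue); there is no depth.
- r.camera_params(name): a dict with "fx", "fy", "cx", "cy" (pixels), "rvec" (rotation vector, rad) and "tvec" (3), from world to camera coordinates, as OpenCV has them; the wrist camera has in their place "hand_eye" (4x4, takes a point from camera to tool coordinates, whose origin is the TCP and whose axes are the flange's). Camera axes: x right, y down, z forward; pixel columns grow to the right and rows downward; lengths in mm; the calibration is good to about 2 mm. A picture is of the moment at which its call begins: read the wrist's pose just before it. camera_params takes no time and is no camera call.
- r.sign_off(): hands the job in; it is judged then, once.
The state is a dict: "clock": time; "qpos": joint angles; "qvel": joint speeds; "joint_efforts": joint torques, N m; "eef_pos": TCP position; "tcp_rot": TCP orientation; "contact_force": force on the tool from outside, world axes, zero at the start; "wrist_torque": the same for the moment, N m; "opening": opening from 0.0 (shut) to 1.0 (fully open); "grasp_force": force on a finger pad.
Only numpy, scipy, OpenCV 4.12 (cv2) and the standard library are available. Lean on these libraries where they do the work, as an engineer would, in place of code of your own. Each camera call takes 0.05 s, during which the arm holds its last target. There are 200 camera calls.

## Working session

There is one attempt and no reset: what is moved stays moved. The work goes in short steps, Python scripts to look and compute and a shell command to move; the robot and the scene stay as the last step left them, time stands still between calls to the robot, and variables do not carry over. Pictures are saved under pics/ and viewed, at most 14 in all, crops included, and the job is handed in when it is done.

```bash
mkdir -p pics
cat > h.py <<'E'
import numpy as np,cv2
from rig import r
def cam(n):
    p=r.camera_params(n);K=np.array([[p['fx'],0,p['cx']],[0,p['fy'],p['cy']],[0,0,1.]])
    return K,np.array(p['rvec'],float).reshape(3,1),np.array(p['tvec'],float).reshape(3,1)
def plane(n,px,z):
    K,rv,t=cam(n);R=cv2.Rodrigues(rv)[0];C=(-R.T@t).ravel()
    d=R.T@np.linalg.inv(K)@np.array([px[0],px[1],1.]);return C+d*(z-C[2])/d[2]
def proj(n,P):
    K,rv,t=cam(n);return cv2.projectPoints(np.array(P,float).reshape(-1,1,3),rv,t,K,None)[0].reshape(-1,2)
def shot(n,f):
    i=cv2.cvtColor(r.grab_frame(n),cv2.COLOR_RGB2BGR);cv2.imwrite('pics/'+f,i);return i
E
ls
python3 - <<'E'
from h import *
print(r.sense())
for n in('scene','side'):
    shot(n,n+'0.png');K,rv,t=cam(n);print(n,K[0,0],(-cv2.Rodrigues(rv)[0].T@t).ravel())
print(r.camera_params('wrist'))
E
```

```text
h.py
pics
{'clock': 0.0, 'qpos': array([ 1.09962391e+00,  3.53671218e-01,  1.63416406e+00,  4.07849709e-05,
        1.15521677e+00, -2.40153493e-03]), 'qvel': array([-0.00055589,  0.00099451,  0.00054404, -0.00138802,  0.00129566,
       -0.00164014]), 'joint_efforts': array([ 2.15900756e-03, -6.05248404e+01, -3.42063475e+01,  1.02521249e-04,
        9.23588901e-03, -4.33168748e-05]), 'eef_pos': array([282.14813484, 557.16849048, 255.53445358]), 'tcp_rot': array([-3.14013335e+00, -4.07940677e-05,  2.67280525e+00]), 'contact_force': array([-0.53320456, -0.40799998,  0.82403694]), 'wrist_torque': array([-0.01677714, -0.04227813, -0.01853745]), 'grasp_force': 0.0, 'opening': 1.0021262459931741}
scene 493.3253524588885 [ 536.61662029 -958.0675504  1108.84739455]
side 505.9485377781879 [  630.72002653 -1388.13925055   769.8491023 ]
{'fx': 341.9419202095741, 'fy': 341.9419202095741, 'cx': 322.736637400713, 'cy': 241.31266544374424, 'hand_eye': array([[ 1.35798584e-03, -9.60980393e-01, -2.76613161e-01,
         6.99774166e+01],
       [ 9.99998837e-01,  1.49707231e-03, -2.91645105e-04,
        -8.67657223e-01],
       [ 6.94375130e-04, -2.76612443e-01,  9.60981308e-01,
        -1.17287196e+02],
       [ 0.00000000e+00,  0.00000000e+00,  0.00000000e+00,
         1.00000000e+00]])}
```

View pics/scene0.png

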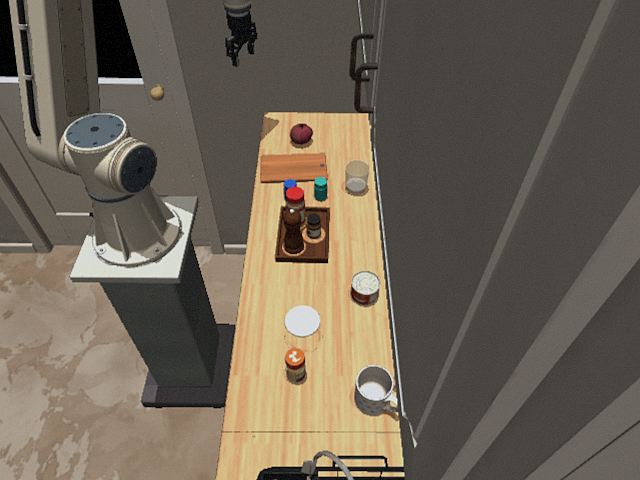

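View pics/side0.png

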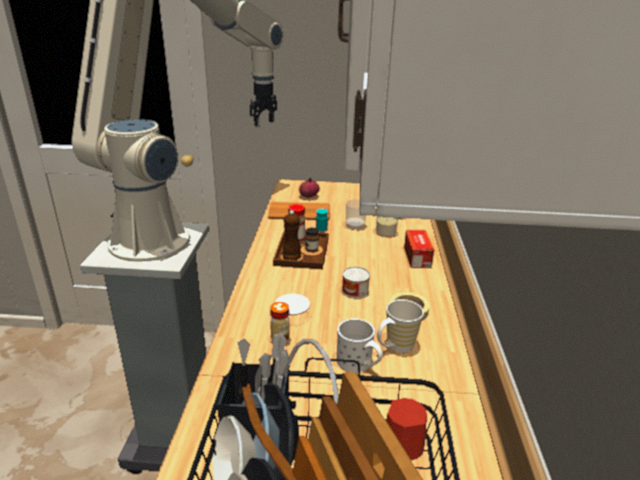

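Scene view: the tray is at about (303,234), with the mill at (293,230) and tall red-capped jar at (295,205) on its front places. The board is at (294,168), coaster at (302,321) and fresh jar at (295,365). Candidates for the small jar are black-capped (314,225), blue (290,186) and turquoise (320,189). Only the black-capped one stands on the tray's back place, so it fits; the other two are look-alikes.

Run:
```python
from h import *
for n,px,z in [('coaster',(302,321),6),('fresh cap',(295,355),98),('small cap',(314,218),70),('mill knob',(292,212),145),('tall cap',(295,193),120),('blue',(290,185),60),('turq',(320,182),60),('tray c',(303,234),20),('bd a',(261,156),12),('bd b',(326,154),12),('bd c',(327,180),12),('bd d',(261,181),12),('onion',(301,133),40),('glass',(357,170),86),('tin',(365,278),58)]:
    print(n,plane('scene',px,z).round())
i=cv2.imread('pics/scene0.png')[140:280,235:395];cv2.imwrite('pics/crop.png',cv2.resize(i,None,fx=5,fy=5,interpolation=2)[:600])
```

```text
coaster [ 495. -299.    6.]
fresh cap [ 486. -441.   98.]
small cap [523.   1.  70.]
mill knob [464. -46. 145.]
tall cap [468.  52. 120.]
blue [447. 148.  60.]
turq [540. 163.  60.]
tray c [491. -16.  20.]
bd a [338. 340.  12.]
bd b [560. 354.  12.]
bd c [562. 224.  12.]
bd d [349. 216.  12.]
onion [473. 432.  40.]
glass [654. 190.  86.]
tin [ 659. -200.   58.]
```

View pics/crop.png

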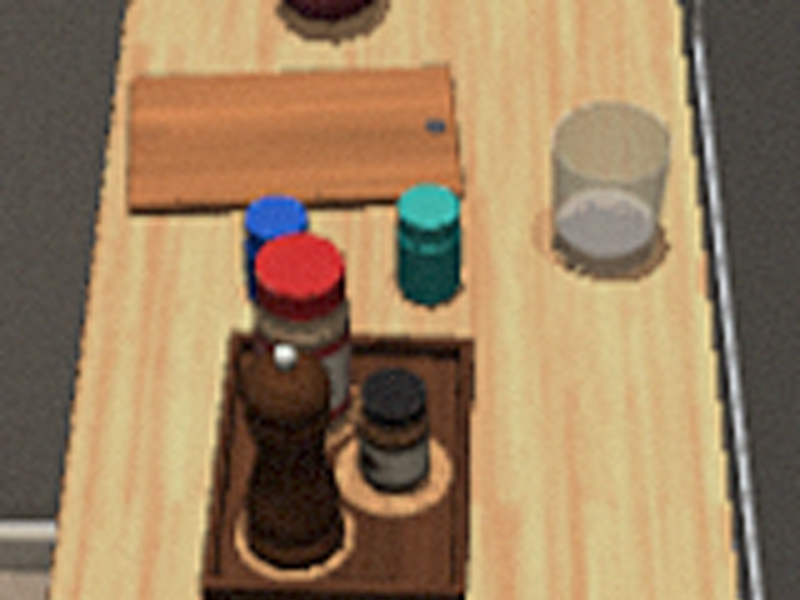

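The enlarged crop confirms it: the black-capped jar is at crop (395,430), on the back cork disc, and the blue and turquoise ones are outside the tray. Next I align the tool to yaw π and go over the tray for a wrist look.

```bash
python3 -m jog '[[[0,0,-0.117],[0,0,-0.02],1],[[0,0,-0.117],[0,0,-0.02],1],[[0,0,-0.117],[0,0,-0.02],1],[[0,0,-0.117],[0,0,-0.02],1],[[0,0,0],[-0.01,-0.04,0],1],[[0,0,0],[-0.01,-0.04,0],1],[[0,0,0],[-0.01,-0.04,0],1],[[0,0,0],[-0.01,-0.04,0],1],[[0,0,0],[-0.01,-0.04,0],1],[[0,0,0],[-0.01,-0.04,0],1],[[0,0,0],[-0.01,-0.04,0],1],[[0,0,0],[-0.01,-0.04,0],1]]' 40
python3 -m jog '[[[0,0,0],[-0.01,-0.04,0],1],[[0,0,0],[-0.01,-0.04,0],1],[[0,0,0],[-0.01,-0.04,0],1],[[0,0,0],[-0.01,-0.04,0],1],[[0,0,0],[-0.01,-0.04,0],1],[[0,0,0],[-0.01,-0.04,0],1],[[0,0,0],[0,0,0],1],[[0,0,0],[0,0,0],1],[[0,0,0],[0,0,0],1]]'
cat >> h.py <<'E'
from scipy.spatial.transform import Rotation as Ro
def wshot(f):
    s=r.sense();i=shot('wrist',f);T=np.eye(4);T[:3,:3]=Ro.from_euler('xyz',s['tcp_rot']).as_matrix();T[:3,3]=s['eef_pos']
    W=T@r.camera_params('wrist')['hand_eye'];np.save('pics/'+f+'.npy',W);return i,W
def wplane(W,px,z):
    p=r.camera_params('wrist');d=W[:3,:3]@np.array([(px[0]-p['cx'])/p['fx'],(px[1]-p['cy'])/p['fy'],1]);C=W[:3,3];return C+d*(z-C[2])/d[2]
E
python3 - <<'E'
from h import *
i,W=wshot('w1.png');print(r.sense()['eef_pos'],r.sense()['tcp_rot'],r.sense()['qpos'])
E
```

```text
clock: 1.3
eef_pos: [362.0, 235.8, 336.1]
tcp_rot: [-3.141, -0.0, 3.141]
contact_force: [0.6, 0.7, 0.1]
opening: 0.998
grasp_force: 0.0
clock: 2.2
eef_pos: [421.6, -1.8, 336.1]
tcp_rot: [3.141, -0.001, 3.141]
contact_force: [0.3, 0.1, -0.1]
opening: 1.002
grasp_force: 0.0
[421.6019697   -1.56652372 336.13456485] [ 3.14121522e+00 -4.54005749e-04 -3.14123069e+00] [-7.55517070e-03 -5.41001962e-02  1.93695610e+00  3.92742306e-04
  1.25919375e+00 -1.57883387e+00]
```

View pics/w1.png

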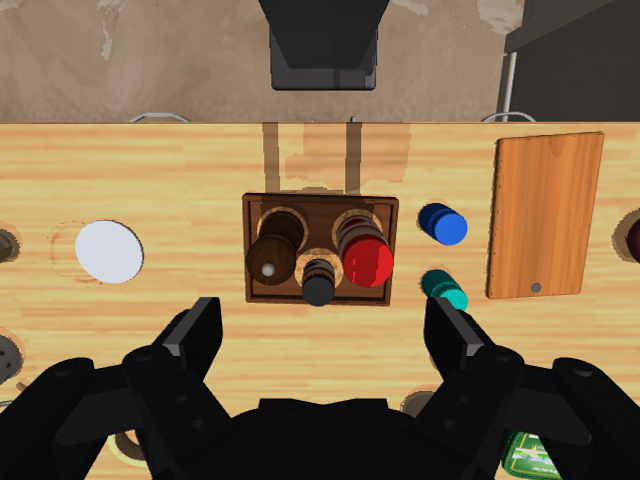

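Wrist view (image up points to the robot, right is +y): tray outline from (244,195) to (399,199) to (391,305) to (247,302). The mill knob is at (268,270), the red cap at (368,262), the black cap at (318,291), the coaster at (110,252) and the board at (545,215). I'll measure these with masks.

```bash
cat > m.py <<'E'
from h import *
def mask(i,lo,hi,roi):
    h=cv2.cvtColor(i,cv2.COLOR_BGR2HSV);m=cv2.inRange(h,lo,hi)
    if lo[0]==0 and hi[0]<12: m|=cv2.inRange(h,(170,lo[1],lo[2]),(180,255,255))
    z=np.zeros_like(m);x0,y0,x1,y1=roi;z[y0:y1,x0:x1]=m[y0:y1,x0:x1]
    z=cv2.morphologyEx(z,cv2.MORPH_OPEN,np.ones((3,3)))
    return max(cv2.findContours(z,0,1)[0],key=cv2.contourArea)
E
python3 - <<'E'
from m import *
i=cv2.imread('pics/w1.png');W=np.load('pics/w1.png.npy')
def circ(c,z,name):
    e=cv2.fitEllipse(cv2.convexHull(c));P=np.array([wplane(W,p,z)[:2] for p in c[:,0]],np.float32)
    cc,rr=cv2.minEnclosingCircle(P);e2=cv2.fitEllipse(P.reshape(-1,1,2))
    print(name,'px',np.round(e[0],1),'enc',np.round(cc,1),round(rr,1),'ell',np.round(e2[0],1),np.round(e2[1],1))
circ(mask(i,(0,0,170),(180,60,255),(70,210,150,290)),6,'coaster')
circ(mask(i,(0,200,170),(8,255,255),(335,225,400,295)),130,'red')
circ(mask(i,(0,0,30),(180,110,75),(300,275,337,308)),80,'small')
for p in [(268,270)]: print('knob',wplane(W,p,158))
b=mask(i,(5,120,60),(14,255,255),(480,125,612,305));R=np.array([wplane(W,p,12)[:2] for p in cv2.convexHull(b)[:,0]],np.float32)
print('board',cv2.minAreaRect(R),'hole',wplane(W,(536,287),12))
# tray: dark pixels
t=mask(i,(0,80,10),(15,255,110),(235,185,405,310));T=np.array([wplane(W,p,24)[:2] for p in cv2.convexHull(t)[:,0]],np.float32)
print('tray',cv2.minAreaRect(T))
cv2.drawContours(i,[t,b],-1,(0,255,0),1)
cv2.imwrite('pics/c2.png',cv2.resize(i[180:320,230:410],None,fx=4,fy=4))
E
```

```text
coaster px [108.2 251.5] enc [ 495.7 -297.2] 45.6 ell [ 495.7 -297.5] [89.3 89.6]
red px [379.1 265.5] enc [469.6  53.2] 21.5 ell [469.7  58. ] [16.  46.6]
small px [317.7 291.5] enc [520.7  -8.6] 18.9 ell [520.6  -8.7] [35.4 36.8]
knob [463.5790918  -53.11849433 158.        ]
board ((449.91619873046875, 285.4197692871094), (219.8432159423828, 131.08718872070312), 3.8468785285949707) hole [543.99823035 295.02324059  12.        ]
tray ((487.8158874511719, -7.762825012207031), (197.46958923339844, 152.2040252685547), 88.39314270019531)
```

View pics/c2.png

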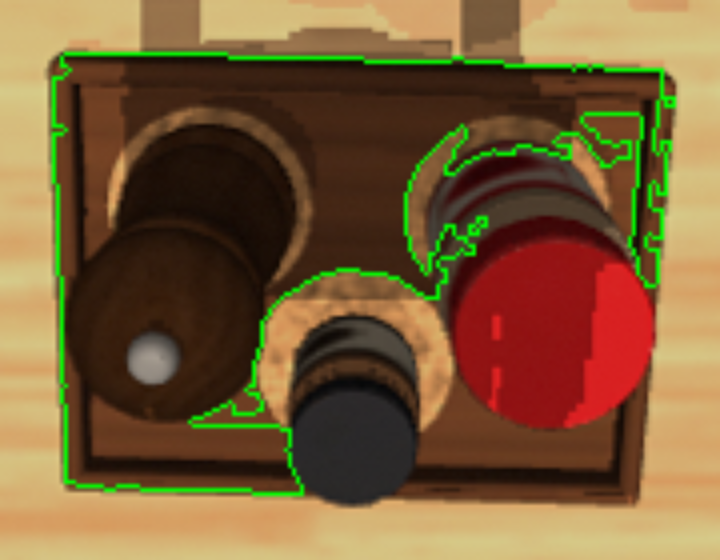

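The tray outline fits well. The mask caught only part of the red cap (shading), so I take its disc centre from the crop at (554,334), the black cap at (352,443) and the knob at (153,357).

Run:
```python
from m import *
W=np.load('pics/w1.png.npy')
f=lambda x,y,z:wplane(W,(230+(x+.5)/4-.5,180+(y+.5)/4-.5),z)[:2].round(1)
print('red',f(554,334,130),'small',f(352,443,80),'knob',f(153,357,159))
c=[f(*p,24) for p in((50,58),(672,78),(637,503),(67,490))];print(c,np.mean(c,0))
print('disc small', f(357,364,10), 'mill disc',f(210,205,10),'tall disc',f(507,215,10))
s=cv2.imread('pics/scene0.png')
for n,z,lo,hi,roi in[('fresh',98,(3,170,120),(14,255,255),(275,340,315,385)),('red',130,(0,170,120),(5,255,255),(280,180,310,212))]:
    for cn in('scene','side'):
        im=cv2.imread(f'pics/{cn}0.png'); 
        if cn=='side': roi=(260,295,300,330) if n=='fresh' else (285,200,310,225)
        c=mask(im,lo,hi,roi);x,y,w,h=cv2.boundingRect(c);print(n,cn,x,y,w,h,plane(cn,(x+w/2,y+h/2-h*0.15),z).round())
```

```text
red [466.8  42.8] small [518.9  -8.8] knob [462.1 -53. ]
[array([ 412.9, -104.1]), array([419. ,  91.7]), array([566.4,  88.6]), array([ 561.7, -107.8])] [490.   -7.9]
disc small [520.7  -8.1] mill disc [464.  -57.1] tall disc [467.4  42.3]
fresh scene 296 349 8 16 [ 497. -440.   98.]
fresh side 278 309 9 5 [ 495. -461.   98.]
red scene 286 187 18 13 [469.  48. 130.]
red side 289 204 15 8 [469.  42. 130.]
```

Estimates (mm): tall jar (467,43), mill (463,-55), small jar and back place (519.5,-8.5), board centre (450,285) at 3.8°, coaster (495.7,-297). First the tall jar.

```bash
python3 -m jog '[[[0,0,0],[-0.023,0.022,0],1],[[0,0,0],[-0.0225,0.0225,0],1],[[0,0,0],[0,0,0.04],1],[[0,0,0],[0,0,0.04],1],[[0,0,0],[0,0,0.04],1],[[0,0,0],[0,0,0.04],1],[[0,0,0],[0,0,0.035],1],[[0,0,0],[0,0,0.015],1],[[0,0,0],[0,0,0.004],1],[[0,0,0],[0,0,0],1]]' 40
python3 -m jog '[[[0,0,0],[0,0,0],1],[[0,0,0],[0,0,0],-1],[[0,0,0],[0,0,0],-1],[[0,0,0],[0,0,0],-1],[[0,0,0],[0,0,0],-1],[[0,0,0],[0,0,0],-1],[[0,0,0],[0,0,0],-1],[[0,0,0],[0,0,0],-1],[[0,0,0],[0,0,0],-1],[[0,0,0],[0,0,0],-1]]' 40
python3 -c "
from h import *
wshot('w2.png')"
```

```text
clock: 3.25
eef_pos: [467.3, 42.9, 122.2]
tcp_rot: [-3.142, -0.001, -3.141]
contact_force: [0.3, 0.5, 0.3]
opening: 1.0
grasp_force: 0.0
clock: 4.25
eef_pos: [468.6, 42.1, 123.6]
tcp_rot: [3.141, 0.003, 3.14]
contact_force: [-0.6, 2.3, 8.6]
opening: 0.63
grasp_force: 40.3
```

View pics/w2.png

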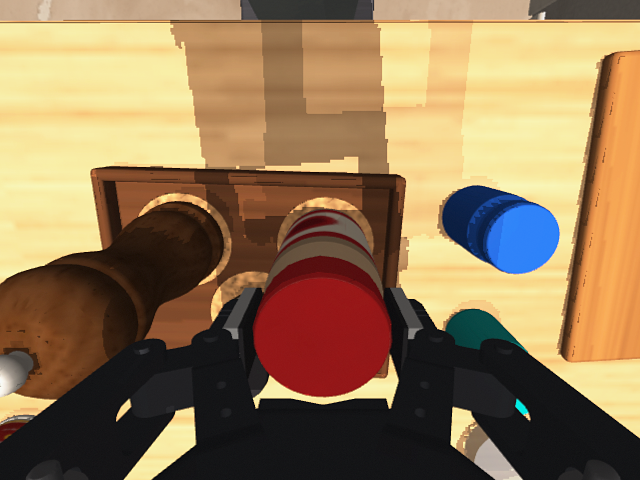

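Red cap at (322,335) is centred between the pads, opening 0.63 (53 mm), grip 40 N. I'll carry it to the far board spot (505,289).

```bash
python3 -m jog '[[[0,0,0],[0,0,-0.01],-1],[[0,0,0],[0,0,-0.03],-1],[[0,0,0],[0,0,-0.04],-1],[[0,0,0],[0,0,-0.03],-1],[[0,0,0],[-0.005,0.016,0],-1],[[0,0,0],[-0.006,0.03,0],-1],[[0,0,0],[-0.006,0.04,0],-1],[[0,0,0],[-0.006,0.04,0],-1],[[0,0,0],[-0.005,0.04,0],-1],[[0,0,0],[-0.005,0.04,0],-1],[[0,0,0],[-0.004,0.028,0],-1],[[0,0,0],[0,0.012,0],-1]]'
python3 -m jog '[[[0,0,0],[0,0,0],-1],[[0,0,0],[0,0,0.02],-1],[[0,0,0],[0,0,0.035],-1],[[0,0,0],[0,0,0.03],-1],[[0,0,0],[0,0,0.015],-1],[[0,0,0],[0,0,0.004],-1],[[0,0,0],[0,0,0.003],-1],[[0,0,0],[0,0,0],-1],[[0,0,0],[0,0,0],-1]]'
```

```text
clock: 5.5
eef_pos: [504.8, 290.2, 232.8]
tcp_rot: [3.141, 0.001, -3.141]
contact_force: [-0.4, -0.6, -2.2]
opening: 0.626
grasp_force: 42.9
clock: 6.4
eef_pos: [505.4, 288.2, 126.5]
tcp_rot: [3.141, 0.002, 3.141]
contact_force: [-0.3, 0.1, -1.7]
opening: 0.626
grasp_force: 42.9
```

```bash
python3 -m jog '[[[0,0,0],[0,0,0.001],-1],[[0,0,0],[0,0,0],-1],[[0,0,0],[0,0,0],-1]]'; python3 -m jog '[[[0,0,0],[0,0,0.001],-1],[[0,0,0],[0,0,0],-1],[[0,0,0],[0,0,0],-1]]';python3 -m jog '[[[0,0,0],[0,0,0.001],-1],[[0,0,0],[0,0,0],-1],[[0,0,0],[0,0,0],-1]]'
```

```text
clock: 6.7
eef_pos: [505.6, 288.4, 125.7]
tcp_rot: [3.14, 0.002, 3.141]
contact_force: [-0.3, 0.0, 5.6]
opening: 0.626
grasp_force: 43.7
clock: 7.0
eef_pos: [506.0, 288.6, 125.6]
tcp_rot: [3.14, 0.003, 3.141]
contact_force: [-1.5, -1.8, 12.9]
opening: 0.628
grasp_force: 44.4
clock: 7.3
eef_pos: [506.3, 288.8, 125.5]
tcp_rot: [3.14, 0.004, 3.141]
contact_force: [-4.0, -2.0, 21.3]
opening: 0.63
grasp_force: 45.3
```

```bash
python3 -m jog '[[[0,0,0],[0,0,-0.002],-1],[[0,0,0],[0,0,0],-1],[[0,0,0],[0,0,0],0.5],[[0,0,0],[0,0,0],1],[[0,0,0],[0,0,0],1],[[0,0,0],[0,0,0],1],[[0,0,0],[0,0,0],1],[[0,0,0],[0,0,-0.02],1],[[0,0,0],[0,0,-0.05],1],[[0,0,0],[0,0,-0.05],1],[[0,0,0],[0.005,-0.03,0],1]]'
python3 -m jog '[[[0,0,0],[0.005,-0.04,0],1],[[0,0,0],[0.005,-0.04,0],1],[[0,0,0],[0.005,-0.04,0],1],[[0,0,0],[0.005,-0.04,0],1],[[0,0,0],[0.005,-0.04,0],1],[[0,0,0],[0.005,-0.04,0],1],[[0,0,0],[0.005,-0.04,0],1],[[0,0,0],[0.002,-0.034,0],1],[[0,0,0],[0,0,0],1],[[0,0,0],[0,0,0],1]]'
python3 - <<'E'
from h import *
i,W=wshot('w3.png');print(r.sense()['eef_pos']);cv2.imwrite('pics/side1.png',0*i)
shot('scene','scene1.png')
E
```

```text
clock: 8.4
eef_pos: [503.6, 261.5, 251.2]
tcp_rot: [3.135, 0.011, -3.141]
contact_force: [0.7, -1.3, -0.2]
opening: 0.999
grasp_force: 0.0
clock: 9.4
eef_pos: [462.3, -56.5, 244.3]
tcp_rot: [3.141, -0.0, 3.139]
contact_force: [-0.8, 0.2, 0.2]
opening: 0.994
grasp_force: 0.0
[462.36236917 -55.84267133 244.24564869]
```

View pics/w3.png

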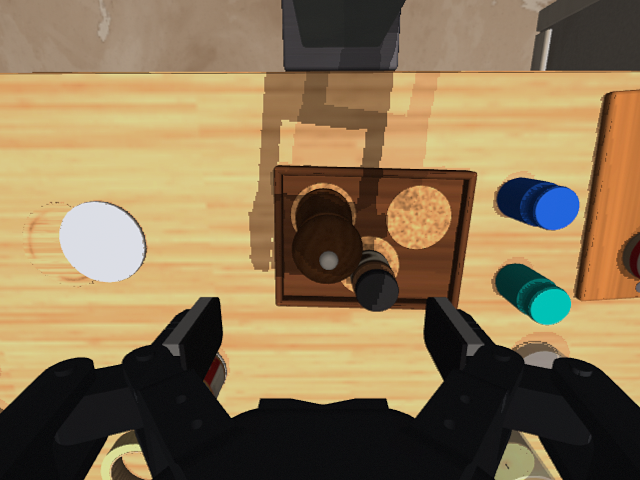

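The knob is at (328,260), the freed tall-jar disc at (419,217). Checking the mill's offset and the tall jar's standing in the scene picture.

Run:
```python
from m import *
W=np.load('pics/w3.png.npy');print(wplane(W,(328,260),159),'disc',wplane(W,(419.5,217),10))
im=cv2.imread('pics/scene1.png');c=mask(im,(0,170,100),(5,255,255),(285,110,345,200));x,y,w,h=cv2.boundingRect(c);print(x,y,w,h,proj('scene',[[505,289,132]]))
```

```text
[462.30816686 -54.07943722 159.        ] disc [466.58945706  43.9576811   10.        ]
304 132 14 11 [[309.33329926 137.64403915]]
```

```bash
python3 -m jog '[[[0,0,0],[0,0.001,0.03],1],[[0,0,0],[0,0,0.04],1],[[0,0,0],[0,0,0.025],1],[[0,0,0],[0,0,0.009],1],[[0,0,0],[0,0,0],1],[[0,0,0],[0,0,0],-1],[[0,0,0],[0,0,0],-1],[[0,0,0],[0,0,0],-1],[[0,0,0],[0,0,0],-1],[[0,0,0],[0,0,0],-1],[[0,0,0],[0,0,0],-1],[[0,0,0],[0,0,0],-1]]'
python3 -m jog '[[[0,0,0],[0,0,0],-1],[[0,0,0],[0,0,0],-1]]'
```

```text
clock: 10.7
eef_pos: [463.7, -55.2, 142.0]
tcp_rot: [-3.141, 0.003, 3.14]
contact_force: [0.5, 1.9, 9.0]
opening: 0.55
grasp_force: 39.7
clock: 10.9
eef_pos: [463.8, -55.1, 142.0]
tcp_rot: [-3.141, 0.003, 3.141]
contact_force: [-0.6, 1.5, 9.3]
opening: 0.549
grasp_force: 39.7
```

```bash
python3 -m jog '[[[0,0,0],[0,0,-0.01],-1],[[0,0,0],[0,0,-0.03],-1],[[0,0,0],[0,0,-0.04],-1],[[0,0,0],[0,0,-0.03],-1],[[0,0,0],[0.005,0.017,0],-1],[[0,0,0],[0.007,0.03,0],-1],[[0,0,0],[0.008,0.04,0],-1],[[0,0,0],[0.008,0.04,0],-1],[[0,0,0],[0.008,0.04,0],-1],[[0,0,0],[0.008,0.04,0],-1],[[0,0,0],[0.008,0.04,0],-1],[[0,0,0],[0.008,0.04,0],-1]]'
python3 -m jog '[[[0,0,0],[0.008,0.032,0],-1],[[0,0,0],[0,0.018,0],-1],[[0,0,0],[0,0,0],-1],[[0,0,0],[0,0,0.02],-1],[[0,0,0],[0,0,0.035],-1],[[0,0,0],[0,0,0.03],-1],[[0,0,0],[0,0,0.015],-1],[[0,0,0],[0,0,0.005],-1],[[0,0,0],[0,0,0.001],-1],[[0,0,0],[0,0,0],-1],[[0,0,0],[0,0,0],-1]]'
python3 -m jog '[[[0,0,0],[0,0,0.001],-1],[[0,0,0],[0,0,0],-1],[[0,0,0],[0,0,0],-1]]'
```

```text
clock: 12.1
eef_pos: [401.9, 233.4, 251.2]
tcp_rot: [3.141, 0.001, 3.141]
contact_force: [0.6, -0.5, -1.6]
opening: 0.549
grasp_force: 42.1
clock: 13.2
eef_pos: [395.2, 282.1, 145.3]
tcp_rot: [3.141, 0.001, 3.141]
contact_force: [-0.4, -0.8, -1.9]
opening: 0.548
grasp_force: 42.2
clock: 13.5
eef_pos: [395.2, 282.4, 144.1]
tcp_rot: [3.141, 0.001, 3.141]
contact_force: [-0.7, 0.1, 6.6]
opening: 0.546
grasp_force: 42.8
```

```bash
python3 -m jog '[[[0,0,0],[0,0,-0.001],0],[[0,0,0],[0,0,0],0.5],[[0,0,0],[0,0,0],1],[[0,0,0],[0,0,0],1],[[0,0,0],[0,0,0],1],[[0,0,0],[0,0,-0.02],1],[[0,0,0],[0,0,-0.05],1],[[0,0,0],[0,0,-0.05],1],[[0,0,0],[-0.005,-0.03,0],1],[[0,0,0],[-0.01,-0.04,0],1],[[0,0,0],[-0.01,-0.04,0],1],[[0,0,0],[-0.01,-0.04,0],1]]'
python3 -m jog '[[[0,0,0],[-0.01,-0.04,0],1],[[0,0,0],[-0.01,-0.04,0],1],[[0,0,0],[-0.01,-0.04,0],1],[[0,0,0],[-0.01,-0.02,0],1],[[0,0,0],[0,0,0],1],[[0,0,0],[0,0,0],1]]'
python3 - <<'E'
from m import *
i,W=wshot('w4.png');print(r.sense()['eef_pos'])
shot('scene','scene2.png');shot('side','side2.png')
E
```

```text
clock: 14.7
eef_pos: [429.6, 130.6, 264.5]
tcp_rot: [3.141, 0.001, -3.142]
contact_force: [0.4, 0.3, -0.4]
opening: 1.004
grasp_force: 0.0
clock: 15.3
eef_pos: [469.2, -8.2, 264.1]
tcp_rot: [3.141, -0.001, 3.139]
contact_force: [-0.1, -0.2, -1.2]
opening: 0.998
grasp_force: 0.0
[469.05509742  -7.68970805 264.08506787]
```

View pics/w4.png

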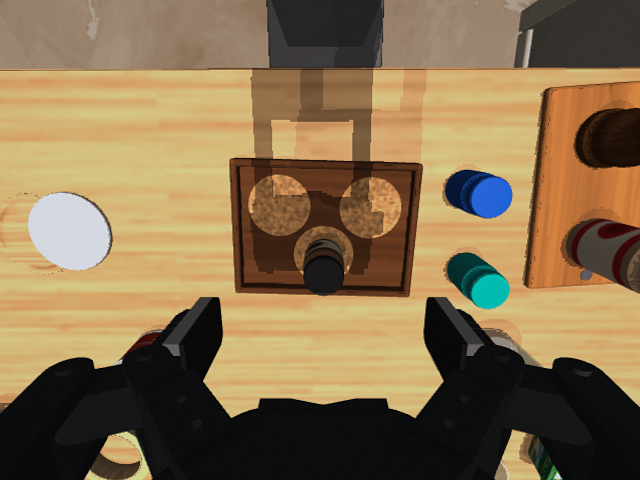

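View pics/scene2.png

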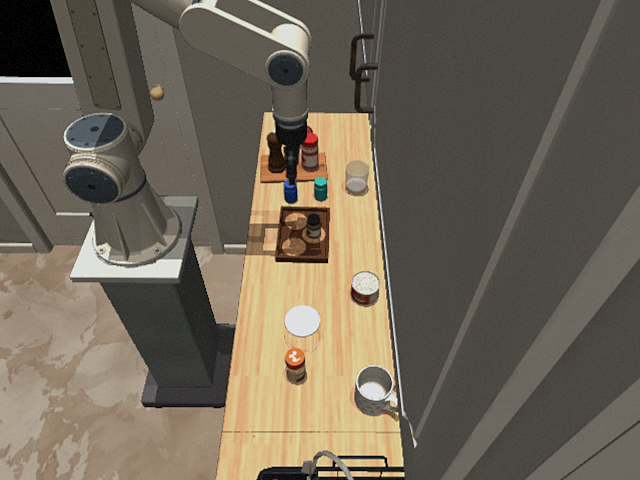

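Both tall things stand on the board, at (276,153) and (310,153) in the scene view. In the wrist view the three cork discs are free or visible: (279,205), (370,207) and the back one near (323,254), with the black cap at (323,278). I'll fit the discs precisely to get the tray frame.

Run:
```python
from m import *
i=cv2.imread('pics/w4.png');W=np.load('pics/w4.png.npy')
for roi in((245,165,315,240),(335,165,408,242)):
    c=mask(i,(8,60,95),(25,200,255),roi);P=np.array([wplane(W,p,10)[:2] for p in cv2.convexHull(c)[:,0]],np.float32);print(cv2.minEnclosingCircle(P))
c=mask(i,(8,60,95),(25,200,255),(290,222,358,285));P=np.array([wplane(W,p,10)[:2] for p in c[:,0]],np.float32);print('back hull',cv2.minEnclosingCircle(P))
c=mask(i,(0,0,20),(180,120,70),(302,258,345,297));x=cv2.minEnclosingCircle(c);print(x)
g=cv2.cvtColor(i,cv2.COLOR_BGR2GRAY)
print('cap',wplane(W,(323.5,277.5),80))
c=mask(i,(0,0,170),(180,60,255),(20,180,120,280));P=np.array([wplane(W,p,6)[:2] for p in c[:,0]],np.float32);print('coaster',cv2.minEnclosingCircle(P))
```

```text
((458.8028869628906, -57.98898696899414), 49.18690872192383)
((470.6475830078125, 47.20675277709961), 49.392520904541016)
back hull ((532.9690551757812, -7.973773002624512), 45.946739196777344)
((323.1214904785156, 277.1162109375), 19.55959129333496)
cap [520.96834092  -8.48560927  80.        ]
coaster ((495.74298095703125, -297.414794921875), 45.57770919799805)
```

Run:
```python
from m import *
i=cv2.imread('pics/w4.png');W=np.load('pics/w4.png.npy')
a,b=wplane(W,(279.5,205.5),10)[:2],wplane(W,(370.5,207.5),10)[:2]
u=(b-a)/np.linalg.norm(b-a);print(a,b,np.linalg.norm(b-a),'back',(a+b)/2+55*np.array([u[1],-u[0]]))
cr=i[150:310,225:430];cv2.imwrite('pics/c4.png',cv2.resize(cr,None,fx=3.75,fy=3.75,interpolation=2))
```

```text
[464.52805208 -56.63142844] [466.83270916  43.28198078] 99.93998592294513 back [520.66575466  -7.9430464 ]
```

View pics/c4.png

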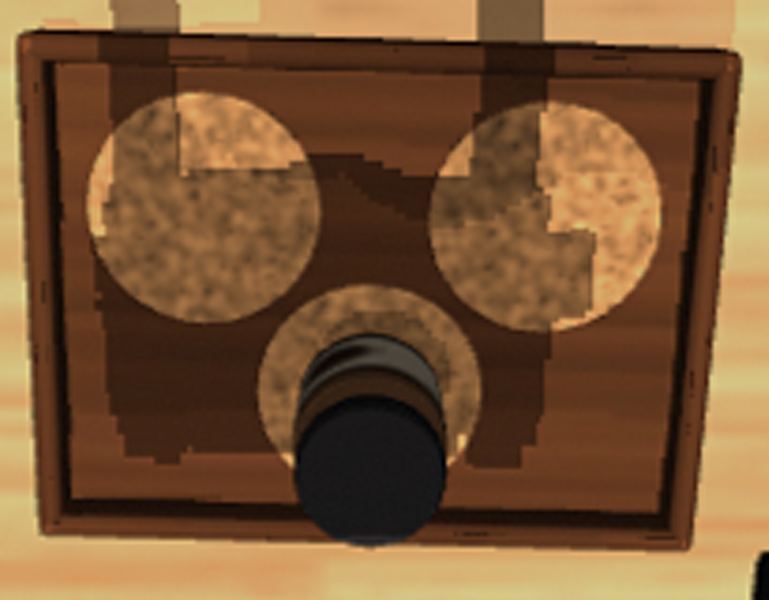

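The crop shows disc centres at (204,207) and (546,216), so the back place is at (520.5,-8.2) mm, and the black-capped jar stands on it. Grasping the small jar.

```bash
python3 -m jog '[[[0,0,0],[-0.025,0,0],1],[[0,0,0],[-0.026,-0.0005,0],1],[[0,0,0],[0,0,0.04],1],[[0,0,0],[0,0,0.04],1],[[0,0,0],[0,0,0.04],1],[[0,0,0],[0,0,0.04],1],[[0,0,0],[0,0,0.028],1],[[0,0,0],[0,0,0.01],1],[[0,0,0],[0,0,0],1],[[0,0,0],[0,0,0],1]]'
python3 -m jog '[[[0,0,0],[0,0,0],-1],[[0,0,0],[0,0,0],-1],[[0,0,0],[0,0,0],-1],[[0,0,0],[0,0,0],-1],[[0,0,0],[0,0,0],-1],[[0,0,0],[0,0,0],-1],[[0,0,0],[0,0,0],-1],[[0,0,0],[0,0,0],-1],[[0,0,0],[0,0,0],-1],[[0,0,0],[0,0,0],-1]]' 30
```

```text
clock: 16.45
eef_pos: [521.2, -8.2, 67.4]
tcp_rot: [-3.142, 0.001, 3.141]
contact_force: [1.1, 0.3, 0.7]
opening: 1.003
grasp_force: 0.0
clock: 17.45
eef_pos: [521.0, -8.7, 67.3]
tcp_rot: [3.142, 0.001, 3.141]
contact_force: [-1.2, 0.9, 8.1]
opening: 0.48
grasp_force: 29.3
```

```bash
python3 -m jog '[[[0,0,0],[0,0,-0.01],-1],[[0,0,0],[0,0,-0.03],-1],[[0,0,0],[0,0,-0.03],-1],[[0,0,0],[0,0,-0.01],-1],[[0,0,0],[0.003,-0.02,0],-1],[[0,0,0],[0.003,-0.035,0],-1],[[0,0,0],[0.004,-0.04,0],-1],[[0,0,0],[0.004,-0.04,0],-1],[[0,0,0],[0.004,-0.04,0],-1],[[0,0,0],[0.004,-0.04,0],-1],[[0,0,0],[0.003,-0.04,0],-1],[[0,0,0],[0,-0.024,0],-1]]'
python3 -m jog '[[[0,0,0],[0,-0.01,0],-1],[[0,0,0],[0,0,0],-1],[[0,0,0],[0,0,0.02],-1],[[0,0,0],[0,0,0.03],-1],[[0,0,0],[0,0,0.02],-1],[[0,0,0],[0,0,0.01],-1],[[0,0,0],[0,0,0.002],-1],[[0,0,0],[0,0,0],-1],[[0,0,0],[0,0,0],-1]]'
python3 -m jog '[[[0,0,0],[0,0,0.001],-1],[[0,0,0],[0,0,0],-1],[[0,0,0],[0,0,0],-1]]'
```

```text
clock: 18.65
eef_pos: [494.4, -290.2, 146.1]
tcp_rot: [-3.141, -0.0, 3.139]
contact_force: [-0.1, 0.6, -0.7]
opening: 0.483
grasp_force: 30.8
clock: 19.55
eef_pos: [495.8, -297.5, 65.1]
tcp_rot: [-3.141, 0.001, 3.141]
contact_force: [0.5, -0.6, 0.0]
opening: 0.48
grasp_force: 30.9
clock: 19.85
eef_pos: [495.3, -297.7, 63.6]
tcp_rot: [-3.141, 0.0, 3.141]
contact_force: [0.2, 1.2, -1.1]
opening: 0.482
grasp_force: 30.9
```

```bash
python3 -m jog '[[[0,0,0],[0,0,0.001],-1],[[0,0,0],[0,0,0],-1],[[0,0,0],[0,0,0],-1]]'; python3 -m jog '[[[0,0,0],[0,0,0.0005],-1],[[0,0,0],[0,0,0],-1],[[0,0,0],[0,0,0],-1]]'
```

```text
clock: 20.15
eef_pos: [495.4, -297.7, 63.3]
tcp_rot: [-3.141, 0.001, 3.141]
contact_force: [-2.4, 2.7, 10.4]
opening: 0.481
grasp_force: 31.9
clock: 20.45
eef_pos: [495.4, -297.7, 63.3]
tcp_rot: [-3.141, 0.001, 3.141]
contact_force: [-3.1, 2.3, 16.0]
opening: 0.483
grasp_force: 32.5
```

```bash
python3 -m jog '[[[0,0,0],[0,0,-0.0015],-1],[[0,0,0],[0,0,0],0.3],[[0,0,0],[0,0,0],1],[[0,0,0],[0,0,0],1],[[0,0,0],[0,0,0],1],[[0,0,0],[0,0,-0.02],1],[[0,0,0],[0,0,-0.04],1],[[0,0,0],[0,0,-0.04],1],[[0,0,0],[0,0,-0.05],1],[[0,0,0],[0.01,-0.04,-0.05],1],[[0,0,0],[0.015,-0.04,0],1],[[0,0,0],[0,-0.02,0],1]]'
python3 -m jog '[[[0,0,0],[0,0,0],1],[[0,0,0],[0,0,0],1]]'
python3 - <<'E'
from m import *
i,W=wshot('w5.png');print(r.sense()['eef_pos'])
E
```

```text
clock: 21.65
eef_pos: [471.7, -391.0, 253.6]
tcp_rot: [-3.139, 0.002, 3.14]
contact_force: [-0.2, 0.6, -0.4]
opening: 1.001
grasp_force: 0.0
clock: 21.85
eef_pos: [472.1, -387.9, 250.7]
tcp_rot: [3.14, -0.001, 3.14]
contact_force: [-0.8, 0.7, 0.2]
opening: 0.996
grasp_force: 0.0
[ 472.19880804 -387.39269138  250.66694885]
```

View pics/w5.png

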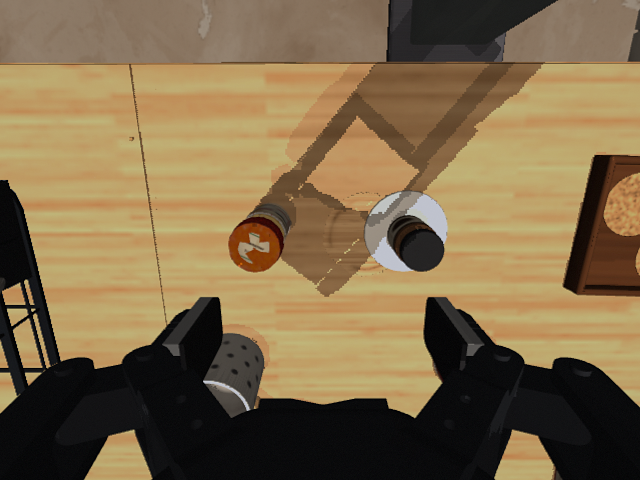

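The small jar stands on the coaster (cap (422,251), coaster centre about (405,231)). The fresh jar's orange-red cap is at (257,246), the only orange-capped jar.

Run:
```python
from m import *
i=cv2.imread('pics/w5.png');W=np.load('pics/w5.png.npy')
c=mask(i,(3,170,60),(14,255,255),(222,205,292,280));e=cv2.minEnclosingCircle(c);print(e,wplane(W,(256.5,246),98),wplane(W,e[0],98))
c=mask(i,(0,0,140),(180,60,255),(350,185,455,275));P=np.array([wplane(W,p,6)[:2] for p in cv2.convexHull(c)[:,0]],np.float32);print('coaster',cv2.minEnclosingCircle(P),'small',wplane(W,(422,251.5),76))
s=r.sense();print(s['eef_pos'])
```

```text
((254.73756408691406, 245.5552520751953), 26.415218353271484) [ 483.02267047 -443.20662797   98.        ] [ 482.63873639 -444.63821783   98.        ]
coaster ((494.9995422363281, -298.1180725097656), 45.47259521484375) small [ 494.90901707 -299.62734927   76.        ]
[ 472.19880804 -387.39269138  250.66694885]
```

```bash
python3 -m jog '[[[0,0,0],[-0.005,-0.028,0],1],[[0,0,0],[-0.006,-0.028,0],1],[[0,0,0],[0,0,0.03],1],[[0,0,0],[0,0,0.04],1],[[0,0,0],[0,0,0.04],1],[[0,0,0],[0,0,0.04],1],[[0,0,0],[0,0,0.02],1],[[0,0,0],[0,0,0.009],1],[[0,0,0],[0,0,0],1],[[0,0,0],[0,0,0],1]]'
python3 -m jog '[[[0,0,0],[0,0,0],-1],[[0,0,0],[0,0,0],-1],[[0,0,0],[0,0,0],-1],[[0,0,0],[0,0,0],-1],[[0,0,0],[0,0,0],-1],[[0,0,0],[0,0,0],-1],[[0,0,0],[0,0,0],-1],[[0,0,0],[0,0,0],-1],[[0,0,0],[0,0,0],-1],[[0,0,0],[0,0,0],-1]]' 30
```

```text
clock: 22.9
eef_pos: [484.2, -444.4, 73.8]
tcp_rot: [-3.141, 0.001, 3.141]
contact_force: [0.4, 0.3, 1.0]
opening: 0.995
grasp_force: 0.0
clock: 23.9
eef_pos: [483.7, -444.8, 74.0]
tcp_rot: [-3.141, 0.001, 3.141]
contact_force: [-1.0, 1.0, 6.5]
opening: 0.505
grasp_force: 30.0
```

```bash
python3 -m jog '[[[0,0,0],[0,0,-0.01],-1],[[0,0,0],[0,0,-0.04],-1],[[0,0,0],[0,0,-0.05],-1],[[0,0,0],[0,0,-0.03],-1],[[0,0,0],[-0.0035,0.02,0],-1],[[0,0,0],[-0.0035,0.036,0],-1],[[0,0,0],[-0.0035,0.04,0],-1],[[0,0,0],[-0.0035,0.04,0],-1],[[0,0,0],[-0.0035,0.04,0],-1],[[0,0,0],[-0.0035,0.04,0],-1],[[0,0,0],[-0.0035,0.04,0],-1],[[0,0,0],[-0.0035,0.04,0],-1]]'
python3 -m jog '[[[0,0,0],[-0.0035,0.04,0],-1],[[0,0,0],[-0.0035,0.04,0],-1],[[0,0,0],[-0.0025,0.035,0],-1],[[0,0,0],[0,0.02,0],-1],[[0,0,0],[0,0.0055,0],-1],[[0,0,0],[0,0,0],-1],[[0,0,0],[0,0,0],-1],[[0,0,0],[0,0,0],-1]]'
```

```text
clock: 25.1
eef_pos: [510.7, -146.2, 202.4]
tcp_rot: [3.141, -0.001, 3.141]
contact_force: [0.9, 0.2, -1.3]
opening: 0.506
grasp_force: 31.2
clock: 25.9
eef_pos: [521.1, -8.9, 202.7]
tcp_rot: [-3.141, -0.0, 3.14]
contact_force: [0.6, -1.1, -2.1]
opening: 0.506
grasp_force: 31.2
```

```bash
python3 -m jog '[[[0,0,0],[0,0.0005,0.02],-1],[[0,0,0],[0,0,0.035],-1],[[0,0,0],[0,0,0.035],-1],[[0,0,0],[0,0,0.02],-1],[[0,0,0],[0,0,0.006],-1],[[0,0,0],[0,0,0.001],-1],[[0,0,0],[0,0,0],-1],[[0,0,0],[0,0,0],-1]]'
python3 -m jog '[[[0,0,0],[0,0,0.001],-1],[[0,0,0],[0,0,0],-1],[[0,0,0],[0,0,0],-1]]'
python3 -m jog '[[[0,0,0],[0,0,0.001],-1],[[0,0,0],[0,0,0],-1],[[0,0,0],[0,0,0],-1]]'
```

```text
clock: 26.7
eef_pos: [522.2, -7.7, 87.1]
tcp_rot: [-3.142, 0.002, 3.141]
contact_force: [-0.2, 0.6, -1.4]
opening: 0.51
grasp_force: 31.2
clock: 27.0
eef_pos: [521.4, -7.4, 85.2]
tcp_rot: [-3.142, 0.001, 3.141]
contact_force: [-0.1, -0.4, -1.8]
opening: 0.51
grasp_force: 31.2
clock: 27.3
eef_pos: [521.4, -7.5, 84.0]
tcp_rot: [3.142, 0.0, 3.141]
contact_force: [-0.4, -0.4, 1.7]
opening: 0.501
grasp_force: 31.4
```

```bash
python3 -m jog '[[[0,0,0],[0,0,0],0.3],[[0,0,0],[0,0,0],1],[[0,0,0],[0,0,0],1],[[0,0,0],[0,0,0],1],[[0,0,0],[0,0,-0.02],1],[[0,0,0],[0,0,-0.04],1],[[0,0,0],[0,0,-0.04],1],[[0,0,0],[0,0,-0.04],1],[[0,0,0],[0,0,-0.04],1],[[0,0,0],[0.025,0,0],1],[[0,0,0],[0.025,0,0],1],[[0,0,0],[0,0,0],1]]'
python3 -m jog '[[[0,0,0],[0,0,0],1],[[0,0,0],[0,0,0],1]]'
python3 - <<'E'
from m import *
i,W=wshot('w6.png');print(r.sense()['eef_pos'])
c=mask(i,(3,170,60),(14,255,255),(285,235,365,320));e=cv2.minEnclosingCircle(c);print(e,wplane(W,e[0],108))
cv2.imwrite('pics/c6.png',i)
E
```

```text
clock: 28.5
eef_pos: [468.5, -7.4, 263.9]
tcp_rot: [-3.142, -0.001, 3.141]
contact_force: [-0.4, -1.0, 0.6]
opening: 0.997
grasp_force: 0.0
clock: 28.7
eef_pos: [472.0, -7.4, 263.9]
tcp_rot: [3.142, 0.001, 3.141]
contact_force: [0.7, 0.3, 0.2]
opening: 1.002
grasp_force: 0.0
[472.02227417  -7.450952   263.82806793]
((324.7151794433594, 274.5), 43.00646209716797) [509.78623672  -6.68140173 108.        ]
```

View pics/w6.png

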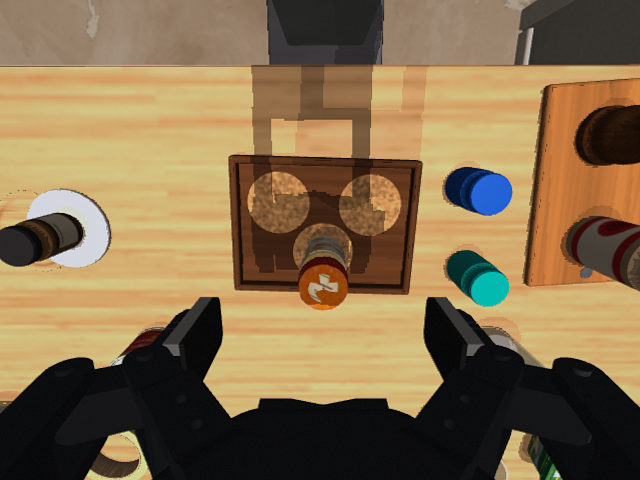

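The fresh jar's orange cap is at (322.5,285), upright on the back disc; the small jar is on the coaster at left. Back over the mill.

```bash
python3 - <<'E'
from m import *
W=np.load('pics/w6.png.npy');print(wplane(W,(322.5,285.5),108))
E
python3 -m jog '[[[0,0,0],[0.007,0.02,0],1],[[0,0,0],[0.01,0.04,0],1],[[0,0,0],[0.01,0.04,0],1],[[0,0,0],[0.01,0.04,0],1],[[0,0,0],[0.01,0.04,0],1],[[0,0,0],[0.01,0.04,0],1],[[0,0,0],[0.01,0.04,0],1],[[0,0,0],[0.01,0.03,0],1],[[0,0,0],[0,0,0],1],[[0,0,0],[0,0,0],1],[[0,0,0],[0,0,0],1]]'
python3 - <<'E'
from m import *
i,W=wshot('w7.png');cv2.imwrite('pics/c7.png',cv2.resize(i[130:330,200:520],None,fx=2,fy=2));print(r.sense()['eef_pos'])
E
```

```text
[519.95814828  -8.57271512 108.        ]
clock: 29.85
eef_pos: [394.8, 282.0, 263.5]
tcp_rot: [-3.141, -0.0, 3.141]
contact_force: [0.3, -0.8, 0.4]
opening: 0.999
grasp_force: 0.0
[394.85966402 281.82273496 263.67001791]
```

View pics/c7.png

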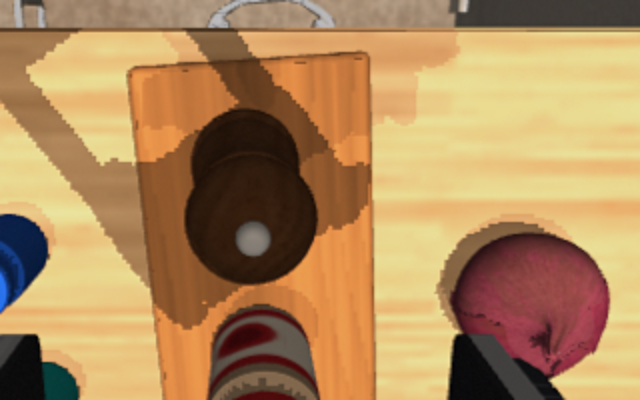

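The mill stands upright on the board (knob at crop (253,239)), within about 1 mm of where I released it. Regrasp.

```bash
python3 -m jog '[[[0,0,0],[0,0,0.03],1],[[0,0,0],[0,0,0.04],1],[[0,0,0],[0,0,0.03],1],[[0,0,0],[0,0,0.02],1],[[0,0,0],[0,0,0],1],[[0,0,0],[0,0,0],-1],[[0,0,0],[0,0,0],-1],[[0,0,0],[0,0,0],-1],[[0,0,0],[0,0,0],-1],[[0,0,0],[0,0,0],-1],[[0,0,0],[0,0,0],-1],[[0,0,0],[0,0,0],-1]]' 40
python3 -m jog '[[[0,0,0],[0,0,0],-1],[[0,0,0],[0,0,0],-1],[[0,0,0],[0,0,-0.01],-1],[[0,0,0],[0,0,-0.03],-1],[[0,0,0],[0,0,-0.04],-1],[[0,0,0],[0,0,-0.03],-1],[[0,0,0],[0,0,0],-1],[[0,0,0],[0,0,0],-1]]'
```

```text
clock: 31.1
eef_pos: [395.5, 283.2, 145.7]
tcp_rot: [3.14, 0.003, 3.141]
contact_force: [-0.8, -1.4, 7.0]
opening: 0.545
grasp_force: 39.8
clock: 31.9
eef_pos: [394.5, 282.7, 254.7]
tcp_rot: [3.14, 0.002, 3.141]
contact_force: [-0.1, -0.2, -3.4]
opening: 0.543
grasp_force: 42.0
```

```bash
python3 -m jog '[[[0,0,0],[-0.0045,-0.0175,0],-1],[[0,0,0],[-0.007,-0.03,0],-1],[[0,0,0],[-0.008,-0.04,0],-1],[[0,0,0],[-0.008,-0.04,0],-1],[[0,0,0],[-0.008,-0.04,0],-1],[[0,0,0],[-0.008,-0.04,0],-1],[[0,0,0],[-0.008,-0.04,0],-1],[[0,0,0],[-0.008,-0.04,0],-1],[[0,0,0],[-0.007,-0.03,0],-1],[[0,0,0],[-0.002,-0.02,0],-1],[[0,0,0],[0,0,0],-1],[[0,0,0],[0,0,0],-1]]'
python3 -m jog '[[[0,0,0],[0,0,0.02],-1],[[0,0,0],[0,0,0.035],-1],[[0,0,0],[0,0,0.03],-1],[[0,0,0],[0,0,0.015],-1],[[0,0,0],[0,0,0.007],-1],[[0,0,0],[0,0,0.002],-1],[[0,0,0],[0,0,0],-1],[[0,0,0],[0,0,0],-1]]'
```

```text
clock: 33.1
eef_pos: [461.7, -54.9, 252.6]
tcp_rot: [3.141, -0.003, 3.139]
contact_force: [0.2, 0.2, -3.2]
opening: 0.552
grasp_force: 42.2
clock: 33.9
eef_pos: [463.3, -54.8, 145.7]
tcp_rot: [-3.141, 0.001, 3.141]
contact_force: [0.5, -0.6, -2.7]
opening: 0.548
grasp_force: 42.2
```

```bash
python3 -m jog '[[[0,0,0],[0,0,0.001],-1],[[0,0,0],[0,0,0],-1],[[0,0,0],[0,0,0],-1]]'
python3 -m jog '[[[0,0,0],[0,0,0.001],-1],[[0,0,0],[0,0,0],-1],[[0,0,0],[0,0,0],-1]]'
```

```text
clock: 34.2
eef_pos: [462.8, -55.0, 144.2]
tcp_rot: [-3.142, 0.001, 3.141]
contact_force: [0.3, -0.1, -2.9]
opening: 0.543
grasp_force: 42.2
clock: 34.5
eef_pos: [463.4, -55.0, 143.8]
tcp_rot: [-3.142, 0.002, 3.141]
contact_force: [-1.7, 1.3, 7.3]
opening: 0.548
grasp_force: 43.0
```

```bash
python3 -m jog '[[[0,0,0],[0,0,-0.001],0],[[0,0,0],[0,0,0],0.5],[[0,0,0],[0,0,0],1],[[0,0,0],[0,0,0],1],[[0,0,0],[0,0,0],1],[[0,0,0],[0,0,-0.02],1],[[0,0,0],[0,0,-0.05],1],[[0,0,0],[0,0,-0.04],1],[[0,0,0],[-0.005,0.03,0],1],[[0,0,0],[-0.005,0.04,0],1],[[0,0,0],[-0.005,0.04,0],1],[[0,0,0],[-0.005,0.04,0],1]]'
python3 -m jog '[[[0,0,0],[-0.005,0.04,0],1],[[0,0,0],[-0.005,0.04,0],1],[[0,0,0],[-0.005,0.04,0],1],[[0,0,0],[-0.005,0.04,0],1],[[0,0,0],[-0.0025,0.0335,0],1],[[0,0,0],[0,0,0],1],[[0,0,0],[0,0,0],1],[[0,0,0],[0,0,0],1]]'
python3 - <<'E'
from m import *
i,W=wshot('w8.png');c=mask(i,(0,150,60),(8,255,255),(270,190,380,300));e=cv2.boundingRect(c);print(e,wplane(W,(e[0]+e[2]/2,e[1]+e[3]-e[2]/2),132),r.sense()['eef_pos'])
E
```

```text
clock: 35.7
eef_pos: [482.8, 96.4, 254.1]
tcp_rot: [3.142, 0.001, 3.14]
contact_force: [0.3, -0.3, 0.7]
opening: 1.0
grasp_force: 0.0
clock: 36.5
eef_pos: [505.2, 287.6, 253.6]
tcp_rot: [-3.141, -0.001, 3.141]
contact_force: [0.1, 0.4, -0.7]
opening: 0.996
grasp_force: 0.0
(292, 204, 70, 72) [503.16307654 289.73343446 132.        ] [505.28409042 287.40969677 253.72590971]
```

```bash
python3 -m jog '[[[0,0,0],[0,0.001,0.03],1],[[0,0,0],[0,0,0.04],1],[[0,0,0],[0,0,0.035],1],[[0,0,0],[0,0,0.02],1],[[0,0,0],[0,0,0.004],1],[[0,0,0],[0,0,0],1],[[0,0,0],[0,0,0],-1],[[0,0,0],[0,0,0],-1],[[0,0,0],[0,0,0],-1],[[0,0,0],[0,0,0],-1],[[0,0,0],[0,0,0],-1],[[0,0,0],[0,0,0],-1]]' 40
python3 -m jog '[[[0,0,0],[0,0,0],-1],[[0,0,0],[0,0,0],-1],[[0,0,0],[0,0,0],-1]]'
python3 -m jog '[[[0,0,0],[0,0,-0.01],-1],[[0,0,0],[0,0,-0.03],-1],[[0,0,0],[0,0,-0.04],-1],[[0,0,0],[0,0,-0.03],-1],[[0,0,0],[0,0,0],-1],[[0,0,0],[0,0,0],-1]]'
```

```text
clock: 37.75
eef_pos: [506.4, 290.0, 126.8]
tcp_rot: [3.14, 0.003, 3.141]
contact_force: [-1.2, -0.2, 7.0]
opening: 0.622
grasp_force: 40.5
clock: 38.05
eef_pos: [506.4, 290.0, 126.8]
tcp_rot: [3.14, 0.003, 3.141]
contact_force: [-1.3, -1.0, 7.4]
opening: 0.625
grasp_force: 40.5
clock: 38.65
eef_pos: [505.6, 289.6, 235.9]
tcp_rot: [3.141, 0.002, 3.141]
contact_force: [0.3, -0.1, -2.5]
opening: 0.624
grasp_force: 42.8
```

```bash
python3 -m jog '[[[0,0,0],[0.004,-0.0165,0],-1],[[0,0,0],[0.006,-0.03,0],-1],[[0,0,0],[0.006,-0.04,0],-1],[[0,0,0],[0.006,-0.04,0],-1],[[0,0,0],[0.006,-0.04,0],-1],[[0,0,0],[0.006,-0.04,0],-1],[[0,0,0],[0.004,-0.03,0],-1],[[0,0,0],[0,-0.01,0],-1],[[0,0,0],[0,0,0],-1],[[0,0,0],[0,0,0],-1]]'
python3 -m jog '[[[0,0,0],[0,0,0.02],-1],[[0,0,0],[0,0,0.035],-1],[[0,0,0],[0,0,0.03],-1],[[0,0,0],[0,0,0.015],-1],[[0,0,0],[0,0,0.007],-1],[[0,0,0],[0,0,0.002],-1],[[0,0,0],[0,0,0.001],-1],[[0,0,0],[0,0,0],-1],[[0,0,0],[0,0,0],-1]]'
python3 -m jog '[[[0,0,0],[0,0,0.001],-1],[[0,0,0],[0,0,0],-1],[[0,0,0],[0,0,0],-1]]'
```

```text
clock: 39.65
eef_pos: [467.0, 43.4, 234.4]
tcp_rot: [3.141, -0.001, 3.14]
contact_force: [-0.2, 0.6, -1.3]
opening: 0.626
grasp_force: 42.8
clock: 40.55
eef_pos: [467.8, 43.2, 125.6]
tcp_rot: [3.141, 0.001, 3.141]
contact_force: [-0.3, -0.1, -2.1]
opening: 0.619
grasp_force: 42.8
clock: 40.85
eef_pos: [468.1, 43.2, 124.9]
tcp_rot: [3.141, 0.002, 3.141]
contact_force: [-0.7, 2.1, 6.5]
opening: 0.625
grasp_force: 43.7
```

```bash
python3 -m jog '[[[0,0,0],[0,0,-0.001],0.2],[[0,0,0],[0,0,0],0.6],[[0,0,0],[0,0,0],1],[[0,0,0],[0,0,0],1],[[0,0,0],[0,0,0],1],[[0,0,0],[0,0,-0.02],1],[[0,0,0],[0,0,-0.04],1],[[0,0,0],[0,0,-0.04],1],[[0,0,0],[0,0,-0.04],1],[[0,0,0],[0,0,-0.04],1],[[0,0,0],[0,0,-0.03],1],[[0,0,0],[0.023,-0.022,0],1]]'
python3 -m jog '[[[0,0,0],[0.023,-0.023,0],1],[[0,0,0],[0,0,0],1],[[0,0,0],[0,0,0],1],[[0,0,0],[0,0,0],1],[[0,0,0],[0,0,0],1],[[0,0,0],[0,0,0],1]]'
python3 - <<'E'
from m import *
i,W=wshot('w9.png');print(r.sense()['eef_pos'])
cv2.imwrite('pics/c9.png',cv2.resize(i[180:320,60:410],None,fx=2.25,fy=2.25))
cv2.imwrite('pics/d9.png',cv2.resize(i[180:320,230:410],None,fx=4,fy=4))
E
```

```text
clock: 42.05
eef_pos: [447.8, 22.1, 339.3]
tcp_rot: [3.141, 0.009, -3.141]
contact_force: [0.1, -1.5, -0.1]
opening: 0.999
grasp_force: 0.0
clock: 42.65
eef_pos: [421.6, -1.5, 334.7]
tcp_rot: [3.142, -0.0, 3.141]
contact_force: [0.1, -0.1, -0.1]
opening: 0.999
grasp_force: 0.0
[421.51081303  -1.55414121 334.63787553]
```

View pics/d9.png

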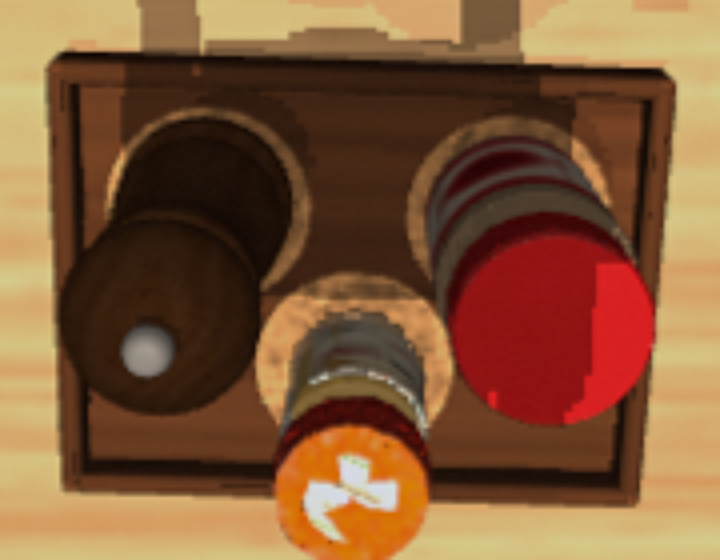

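Compared with the first crop, the knob moved from (153,357) to (148,350) and the red cap from (554,334) to (554,330), which is under 2 mm each. The fresh jar stands upright on the back place, so I hand in.

```bash
python3 -c "
from h import *
print(r.sign_off())"
```

```text
the job is handed in; nothing more can be done
None
```

The swap is done and handed in at about 43 s: the small jar is on the coaster, the fresh jar on the back place, and the mill and tall jar are back within about 2 mm by my camera measurement (sign-off returned no verdict).

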